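Shut the row of flip-top sample vials with one sweep of a fingertip

ROBOT

A 7-joint arm with a two-finger parallel gripper is mounted at the origin on the work surface. World frame = base frame: x ahead of the robot, y to its left, z up, the work surface at z = 0. Lengths are in mm, angles in rad, forces in N, time in s.
With the tool pointing down it reaches from about 425 to 825 mm from the base axis. Payload 3.6 kg.
Tool frame: the origin (TCP) lies at the very end of the fingers, on their centre line; the grasp point (between the pads) lies 19 mm behind it; z points along the fingers, y is the line along which they close (so a half turn about z gives the same grasp; the last joint's range is limited). The gripper opens to 85 mm and grips with 20 to 120 N. Pads are 22 mm wide; open, the fingers measure 114 mm over their backs; the gripper's body (76 mm by 85 mm) begins 54 mm behind the grasp point. The pads swing forward as they close: fully open they stand 13 mm farther back than shut.
Start: joints at [1.282, 0.615, -0.013, 1.423, 0.008, 1.103, -0.04], TCP at [168.246, -627.817, 206.997] pointing down, gripper open.
Joint ranges: [-3.12, 3.12], [-0.3, 2.06], [-1.34, 1.32], [0.26, 2.42], [-1.36, 4.5], [0.01, 1.98], [-2.84, 2.84]. Speed limits (rad/s): [2.79, 2.79, 3.14, 3.14, 3.14, 3.14, 3.14].

INTERFACE

Orientations are given as a unit quaternion [x, y, z, w].
In Python, from rig import * gives the robot as it stands.
- The arm moves only by the tool carry_out, never from a script. Its argument "deltas" is a list of rows, each an object with "delta_pos": the shift along the tool's x, y, z in units of 60 mm (1.0 is 60 mm), a list of three; "yaw": the turn about the tool's z in units of 6 degrees (1.0 is 6 degrees); "jaw": the finger opening in mm, from 0 to 85.4. A call has 1 to 20 rows; each row is the pose to reach, as a shift and turn from the pose commanded when the call began, along the tool's axes at that moment; what a row does not reach only later rows make up. A row lasts 1/8 s, in which the tool goes at most 62.5 mm and 10.7 degrees, less where a joint would pass 70% of its speed; a pose out of reach is approached as far as the arm can. A call with a gripper value outside its range is refused whole. The fingers move at their own pace and stop on an object; "force" is the grip in N (left out, the last holds). Time passes only in rows, so rows that repeat a pose let the fingers close. It gives the time, the measured TCP pose, the force, the opening and the grip force at its end, in the units of the state.
- get_obs(): the state, without advancing time (a new reading comes with each control period).
- read_camera(name): name is "scene" or "top" or "wrist"; returns a dict with "image" (400x640x3 uint8, red, green, blue), "fx", "fy", "cx", "cy" (pixels), "rvec" (rotation vector, rad) and "tvec" (3), from world to camera coordinates, as OpenCV has them. Camera axes: x right, y down, z forward; pixel columns grow to the right and rows downward; lengths in mm; the calibration is good to about 2 mm. A picture is of the moment at which its call begins. There is no depth.
- job_done(): hands the job in; it is judged then, once.
The state is a dict: "clock": time; "q": joint angles; "qvel": joint speeds; "tau": joint torques, N m; "tool_pos": TCP position; "orientation": TCP orientation; "ft_force": force on the tool from outside, world axes, zero at the start; "torque": the same for the moment, N m; "opening": finger opening in mm; "finger_force": force on a finger pad.
Only numpy, scipy, OpenCV 4.12 (cv2) and the standard library are available. Lean on these libraries where they do the work, as an engineer would, in place of code of your own. Each camera call takes 0.05 s, during which the arm holds its last target. There are 200 camera calls.

TASK

Run a fingertip lightly along the curved row of open vials so that their flip lids fold down one after another, starting with the vial beside the rack's handle loop, until all five lie shut flat on their vials. Press gently, lift nothing, keep the rack where it stands and leave the other things alone.

Things in the scene. Friction and masses are not known exactly. Their poses are not given: they have to be found in the camera images.
- rack: curved blue rack, loose on the table (0.9 kg), five clear vials fixed in it. Origin: under the middle vial, on the table, z up. The row is an arc of radius 190 mm centred at (-190, 0) mm in the rack's frame; vials 46 mm apart along it, vial 1 at the -y end, vial 5 at +y. Base 44 mm wide. Beyond vial 1 a flat handle loop, 9 mm high, reaches 80 mm from that vial's centre
- rim1 (a point): centre of the mouth of vial 1 (25 mm diameter), at the rim, 58 mm above the table, the first, beside the handle loop. Its lid's hinge is level with the rim, 14 mm before this point (towards the handle loop) along the row, the shut lid's free end 19 mm past it; the other vials likewise. So a finger moving along the row away from the handle loop folds the lids over and shut
- rim2 (a point): centre of the mouth of vial 2 (25 mm diameter), at the rim, 58 mm above the table
- rim3 (a point): centre of the mouth of vial 3 (25 mm diameter), at the rim, 58 mm above the table
- rim4 (a point): centre of the mouth of vial 4 (25 mm diameter), at the rim, 58 mm above the table
- rim5 (a point): centre of the mouth of vial 5 (25 mm diameter), at the rim, 58 mm above the table, the last
- lid1 (a joint): angle of the white flip lid of vial 1 (rad): 0 = shut flat on the rim, 1.5 to 1.9 = standing open at the start, stop at 2.1. Disc 27 mm across, 3.5 mm thick, with a small thumb tab; shut, its top is 61.5 mm above the table; standing, it reaches 33 mm above the rim. Slightly stiff hinge (0.006 N m): it stays where it is left, no snap or spring
- lid2 (a joint): angle of the white flip lid of vial 2 (rad): 0 = shut flat on the rim, 1.5 to 1.9 = standing open at the start, stop at 2.1. As lid 1
- lid3 (a joint): angle of the white flip lid of vial 3 (rad): 0 = shut flat on the rim, 1.5 to 1.9 = standing open at the start, stop at 2.1. As lid 1
- lid4 (a joint): angle of the white flip lid of vial 4 (rad): 0 = shut flat on the rim, 1.5 to 1.9 = standing open at the start, stop at 2.1. As lid 1
- lid5 (a joint): angle of the white flip lid of vial 5 (rad): 0 = shut flat on the rim, 1.5 to 1.9 = standing open at the start, stop at 2.1. As lid 1
- jar: closed sample jar, 38 mm diameter, 55 mm tall, on the hollow (inner) side of the rack. Origin: centre of its underside. To be left alone
- spare_vial: closed vial, 27 mm diameter, 52 mm tall, standing alone on the hollow (inner) side of the rack. Origin: centre of its underside. To be left alone
- eyepiece: black microscope eyepiece standing upright, 38 mm diameter, 40 mm tall, on the outer side of the rack. Origin: centre of its underside. To be left alone
- dishes: stack of three covered dishes, 62 mm diameter, 39 mm tall, on the outer side of the rack. Origin: centre of its underside. To be left alone
- remote: white remote control lying flat, 135 x 45 x 18 mm, on the left of the table. Origin: centre of its underside. To be left alone
- flask: clear flat culture flask lying down, 110 x 78 x 34 mm plus a neck and cap of 39 mm, on the right of the table. Origin: centre of its underside. To be left alone
- reagent: reagent bottle, 68 mm diameter, 140 mm tall, on the far left of the table. Origin: centre of its underside. To be left alone

How it is judged (in metres and radians):
On the way, in this order (a step that is already met when the one before it is completed fails the run):
1. the first lid counted from the handle loop is shut (within 0.17 rad), the later ones not yet (value of joint lid1 below 0.17 rad and not (value of joint lid2 below 0.17 rad) and not (value of joint lid3 below 0.17 rad) and not (value of joint lid4 below 0.17 rad) and not (value of joint lid5 below 0.17 rad)).
2. the second lid counted from the handle loop is shut (within 0.17 rad), the later ones not yet (value of joint lid2 below 0.17 rad and not (value of joint lid3 below 0.17 rad) and not (value of joint lid4 below 0.17 rad) and not (value of joint lid5 below 0.17 rad)).
3. the third lid counted from the handle loop is shut (within 0.17 rad), the later ones not yet (value of joint lid3 below 0.17 rad and not (value of joint lid4 below 0.17 rad) and not (value of joint lid5 below 0.17 rad)).
4. the fourth lid counted from the handle loop is shut (within 0.17 rad), the later ones not yet (value of joint lid4 below 0.17 rad and not (value of joint lid5 below 0.17 rad)).
5. the fifth lid counted from the handle loop is shut (within 0.17 rad), the later ones not yet (value of joint lid5 below 0.17 rad).
At the end, for the whole second after the job is handed in: all five lids are shut to within 0.17 rad (free end within about 5 mm of flat), and the rack is at rest, flat on the table and within 30 mm of where it started (value of joint each of lid1, lid2, lid3, lid4, lid5 below 0.17 rad and linear speed of rack below 0.02 m/s and distance of rack from where it was at the start of the episode below 0.03 m and angle between rack's own z axis and vertical below 0.05 rad); the robot touches nothing.
It fails at once if the rack is lifted, tipped or pushed more than 30 mm from its place (height (world z) of rack above 0.012 m or angle between rack's own z axis and vertical above 0.15 rad or distance of rack from where it was at the start of the episode above 0.03 m).
It fails at once if the fingers press on the rack or its lids with more than 40 N (contact force between the fingers and rack above 40 N).
It fails at once if another thing on the table is moved more than 20 mm, lifted or tipped (distance of any of jar, spare_vial, eyepiece, dishes, remote, flask, reagent from where it was at the start of the episode above 0.02 m or height (world z) of any of jar, spare_vial, eyepiece, dishes, remote, flask, reagent above 0.012 m or angle between any of jar, spare_vial, eyepiece, dishes, remote, flask, reagent's own z axis and vertical above 0.3 rad).
It also fails if it takes over 35 s, if anything falls off the work surface, if the arm or the gripper's body presses on something with over 40 N, if the wrist force passes 120 N, or if a joint passes its speed limit or range.

## Working session

There is one attempt and no reset: what is moved stays moved. The work goes in short steps, Python scripts to look and compute and a tool call to move; the robot and the scene stay as the last step left them, time stands still between calls to the robot, and variables do not carry over. Pictures are saved under pics/ and viewed, at most 10 in all, crops included, and the job is handed in when it is done.

Besides the shell and the picture viewer there is one more tool, called after ">>>" by a JSON object that holds its "api" and its "payload". carry_out: Moves the arm, as the interface text tells. Its arguments: {"type":"object","properties":{"deltas":{"type":"array"},"force":{"type":"number"}},"required":["deltas"]}

```bash
mkdir -p pics
python3 - <<'E'
from rig import *
import cv2,numpy as np
o=get_obs();print(o['clock'],o['tool_pos'],o['orientation'],o['ft_force'],o['opening'])
for n in ['top','scene']:
    c=read_camera(n);cv2.imwrite(f'pics/{n}1.png',c['image'][:,:,::-1]);np.save(f'pics/{n}1.npy',c,allow_pickle=True)
    print({k:v for k,v in c.items() if k!='image'})
E
```

```text
0.0 [ 168.02797163 -627.03761776  205.8209647 ] [ 9.91438024e-01  1.30571685e-01 -1.74503449e-04 -1.28415811e-03] [ 0.42129448 -0.47546957  0.15335309] 85.34356220885411
{'fx': 489.8337355634703, 'fy': 489.8337355634703, 'cx': 317.40636554682123, 'cy': 202.96767651680557, 'rvec': array([ 2.14807914, -2.09628039,  0.17531907]), 'tvec': array([   7.3707772 ,  589.17193499, 1555.44045684])}
{'fx': 402.7816405932769, 'fy': 402.7816405932769, 'cx': 313.1459543640867, 'cy': 206.6248801365774, 'rvec': array([ 2.30739594,  0.60490838, -0.26916696]), 'tvec': array([-497.13510076, -129.94507725, 1371.04590937])}
```

View pics/top1.png

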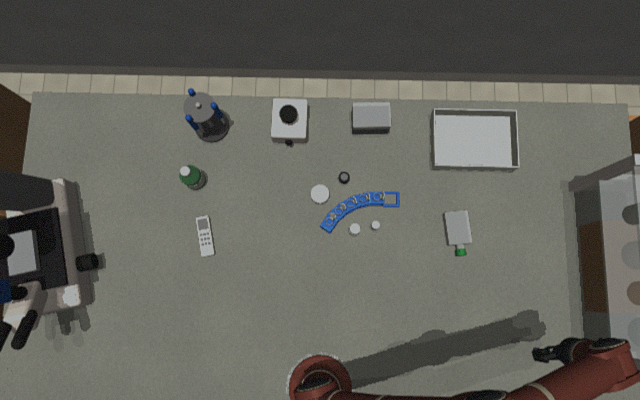

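View pics/scene1.png

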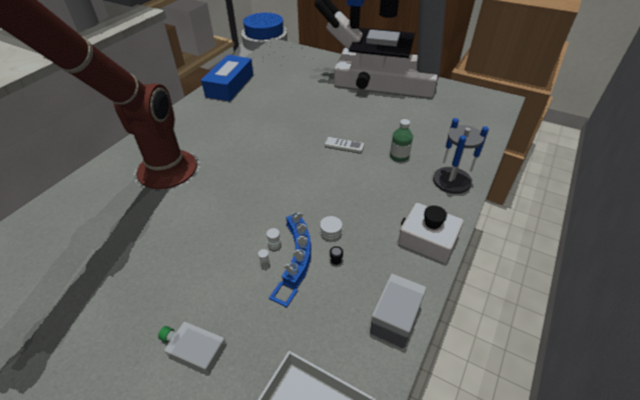

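```bash
cat > h.py <<'E'
import cv2,numpy as np
def ray(c,uv,z):
    R=cv2.Rodrigues(c['rvec'])[0];C=-R.T@c['tvec']
    uv=np.atleast_2d(uv).astype(float)
    d=np.c_[(uv[:,0]-c['cx'])/c['fx'],(uv[:,1]-c['cy'])/c['fy'],np.ones(len(uv))]@R
    return C+d*((z-C[2])/d[:,2])[:,None]
def proj(c,P):
    K=np.array([[c['fx'],0,c['cx']],[0,c['fy'],c['cy']],[0,0,1.]])
    return cv2.projectPoints(np.float64(P),c['rvec'],c['tvec'],K,None)[0][:,0]
def blue(im):
    h=cv2.cvtColor(im,cv2.COLOR_RGB2HSV);return cv2.inRange(h,(100,130,50),(125,255,255))
E
python3 - <<'E'
from h import *
c=np.load('pics/top1.npy',allow_pickle=True).item()
m=blue(c['image']);m[:170]=0;m[240:]=0;m[:,:310]=0;m[:,410:]=0
v,u=np.nonzero(m);P=ray(c,np.c_[u,v],9)[:,:2]
print(len(P),P.mean(0))
big=cv2.resize(c['image'][160:250,300:420],None,fx=6,fy=6,interpolation=cv2.INTER_CUBIC)
cv2.imwrite('pics/crop1.png',big[:,:,::-1])
s=np.load('pics/scene1.npy',allow_pickle=True).item()
print('C',-cv2.Rodrigues(s['rvec'])[0].T@s['tvec'])
E
```

```text
718 [ 584.37816571 -109.13323157]
C [ 966.30027905 -657.00096526  882.27513818]
```

View pics/crop1.png

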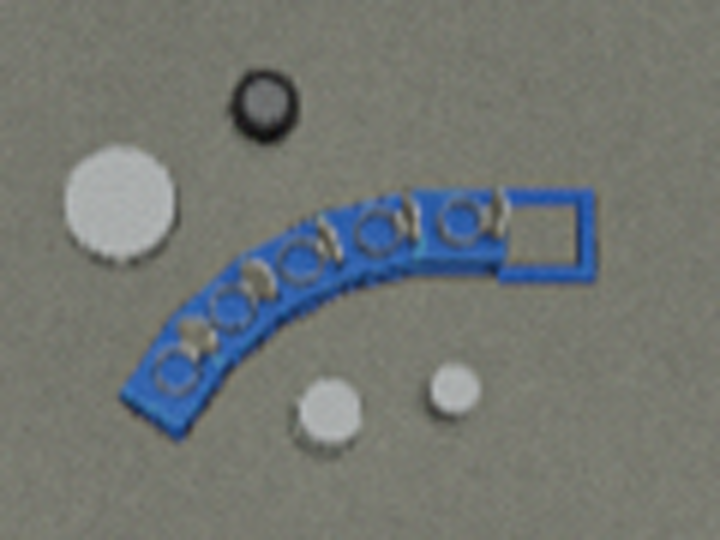

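The crop shows the five vial mouths, from the handle: crop pixels (463,221), (380,232), (303,260), (234,308) and (176,371). The lids stand on the handle side of each. The handle loop is at the right.

```bash
cat >> h.py <<'E'
a=(np.arange(5)-2)*46/190
M=np.c_[190*np.cos(a)-190,190*np.sin(a)]
def fit(W):
    mc,wc=M.mean(0),W.mean(0);A=(M-mc).T@(W-wc)
    th=np.arctan2(A[0,1]-A[1,0],A[0,0]+A[1,1]);R=np.array([[np.cos(th),-np.sin(th)],[np.sin(th),np.cos(th)]])
    t=wc-R@mc;return th,t,M@R.T+t
E
python3 - <<'E'
from h import *
np.set_printoptions(precision=1,suppress=True)
c=np.load('pics/top1.npy',allow_pickle=True).item()
p=np.array([(463,221),(380,232),(303,260),(234,308),(176,371)])
uv=np.c_[300+(p[:,0]+.5)/6-.5,160+(p[:,1]+.5)/6-.5]
W=ray(c,uv,58)[:,:2];th,t,F=fit(W)
print(th,t);print(np.c_[W,F,W-F])
print('headings deg',np.degrees(a+th+np.pi/2))
print('spacings',np.linalg.norm(np.diff(W,axis=0),axis=1))
for n,q,z in [('jar',(330,410),55),('spare',(456,390),52),('eye',(266,103),40),('dish',(120,203),39)]:
    print(n,ray(c,[300+q[0]/6,160+q[1]/6],z))
E
```

```text
0.5076162860765537 [590.1 -84.6]
[[ 614.2 -172.1  614.  -172.5    0.2    0.4]
 [ 607.  -126.9  607.4 -127.1   -0.4    0.2]
 [ 590.5  -85.1  590.1  -84.6    0.4   -0.6]
 [ 563.1  -48.   563.1  -47.5    0.    -0.6]
 [ 527.8  -17.3  528.   -17.9   -0.2    0.6]]
headings deg [ 91.3 105.2 119.1 133.  146.8]
spacings [45.8 44.9 46.1 46.8]
jar [[ 507.6 -102.4   55. ]]
spare [[ 520.6 -170.7   52. ]]
eye [[680.7 -65.7  40. ]]
dish [[622.3  14.1  39. ]]
```

```bash
cat >> h.py <<'E'
from scipy.spatial.transform import Rotation as Ro
def delta(o,P):
    return Ro.from_quat(o['orientation']).inv().apply(np.atleast_2d(P)-o['tool_pos'])/60
def head(o):
    x=Ro.from_quat(o['orientation']).as_matrix()[:,0];return np.degrees(np.arctan2(x[1],x[0]))
E
python3 - <<'E'
from rig import *
from h import *
np.set_printoptions(precision=3,suppress=True)
o=get_obs();print(o['clock'],head(o),o['tool_pos'])
print(delta(o,[[615.4,-232.5,120],[615.4,-232.5,75]]),(head(o)-91.3)/6)
E
```

```text
0.1 15.0028467113537 [ 168.063 -627.112  205.929]
[[ 8.904 -4.419  1.442]
 [ 8.904 -4.417  2.192]] -12.716192214774383
```

>>> {"api": "carry_out", "payload": {"deltas": [{"delta_pos": [0.4, -0.2, 0], "yaw": -0.6, "jaw": 0}, {"delta_pos": [1.2, -0.6, 0.1], "yaw": -1.7, "jaw": 0}, {"delta_pos": [2.0, -1.0, 0.2], "yaw": -2.9, "jaw": 0}, {"delta_pos": [2.8, -1.4, 0.3], "yaw": -4.0, "jaw": 0}, {"delta_pos": [3.6, -1.8, 0.4], "yaw": -5.2, "jaw": 0}, {"delta_pos": [4.4, -2.2, 0.5], "yaw": -6.3, "jaw": 0}, {"delta_pos": [5.2, -2.6, 0.6], "yaw": -7.4, "jaw": 0}, {"delta_pos": [6.0, -3.0, 0.7], "yaw": -8.6, "jaw": 0}, {"delta_pos": [6.8, -3.4, 0.8], "yaw": -9.7, "jaw": 0}, {"delta_pos": [7.5, -3.75, 0.9], "yaw": -10.7, "jaw": 0}, {"delta_pos": [8.1, -4.05, 1.1], "yaw": -11.6, "jaw": 0}, {"delta_pos": [8.6, -4.3, 1.3], "yaw": -12.3, "jaw": 0}, {"delta_pos": [8.9, -4.42, 1.44], "yaw": -12.7, "jaw": 0}, {"delta_pos": [8.9, -4.42, 1.8], "yaw": -12.7, "jaw": 0}, {"delta_pos": [8.9, -4.42, 2.05], "yaw": -12.7, "jaw": 0}, {"delta_pos": [8.9, -4.42, 2.2], "yaw": -12.7, "jaw": 0}, {"delta_pos": [8.9, -4.42, 2.2], "yaw": -12.7, "jaw": 0}, {"delta_pos": [8.9, -4.42, 2.2], "yaw": -12.7, "jaw": 0}]}}

```text
clock: 2.35
tool_pos: [615.8, -233.8, 75.8]
orientation: [0.7, 0.714, 0.0, 0.001]
ft_force: [-0.1, -0.1, 0.1]
opening: 0.3
finger_force: 0.0
```

Run:
```python
from rig import *
from h import *
np.set_printoptions(precision=3,suppress=True)
o=get_obs();print(o['clock'],head(o),o['tool_pos'],o['orientation'],o['ft_force'],o['opening'])
w=read_camera('wrist');s=read_camera('scene');np.save('pics/w2.npy',w);np.save('pics/s2.npy',s)
print(proj(s,[o['tool_pos']]),proj(w,[o['tool_pos']]))
u,v=proj(s,[o['tool_pos']])[0].astype(int);x0,y0=u-50,v-50
b=cv2.resize(s['image'][y0:y0+75,x0:x0+100],None,fx=6,fy=6,interpolation=cv2.INTER_CUBIC)
for z in (0,):
    p=(proj(s,[o['tool_pos']])[0]-[x0,y0]+.5)*6;cv2.circle(b,tuple(int(k) for k in p),3,(255,0,0),-1)
cv2.imwrite('pics/s2c.png',b[:,:,::-1]);cv2.imwrite('pics/w2.png',w['image'][:,:,::-1])
```

```text
2.35 91.17530984960639 [ 615.827 -233.803   75.811] [0.7   0.714 0.    0.001] [-0.117 -0.066  0.097] 0.29441208073847414
[[279.402 280.919]] [[319.934 250.012]]
```

View pics/s2c.png

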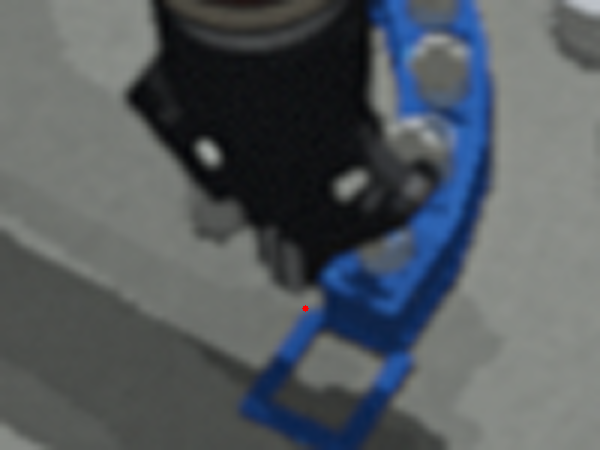

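View pics/w2.png

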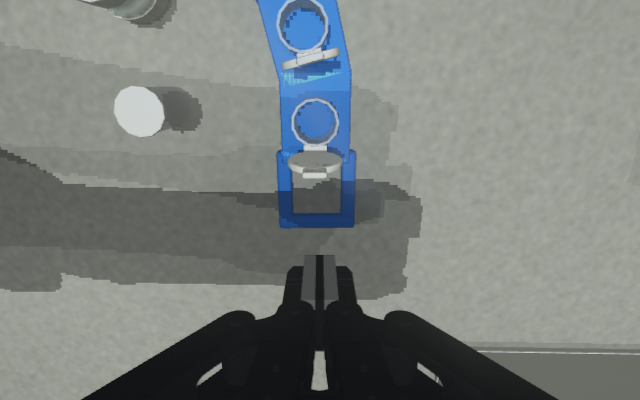

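Run:
```python
from rig import *
from h import *
np.set_printoptions(precision=1,suppress=True)
o=get_obs();w=np.load('pics/w2.npy',allow_pickle=True).item();s=np.load('pics/s2.npy',allow_pickle=True).item()
R=Ro.from_quat(o['orientation'])
for dz in (0,-7,-13):
    P=o['tool_pos']+R.apply([[0,0,dz],[11,0,dz],[-11,0,dz],[11,14,dz],[11,-14,dz]])
    print(dz,proj(w,P).tolist()); print('  scene',((proj(s,P)-[229,230]+.5)*6).tolist())
print(ray(w,[[315,121],[303,27]],58), 'exp 614,-172.5; 607.4,-127.1')
```

```text
0 [[320.09136005161383, 249.9191940076508], [320.11013182137236, 230.5337930781924], [320.07329076828603, 268.57914489765244], [347.4190743048626, 230.5453114663426], [292.80463329180657, 230.52227614263592]]
  scene [[305.6991856103151, 308.28960636516763], [320.31074203534763, 287.6964886061903], [290.882039103999, 329.17247701773135], [350.3585376884779, 301.53387625328696], [290.56372152042513, 273.997611691462]]
-7 [[320.11199595581314, 256.17344922998967], [320.13189877721385, 236.17624475108332], [320.09286520286565, 275.3949239562344], [348.4805681595736, 236.18857105504745], [291.7869405645896, 236.16392006077535]]
  scene [[304.3096935707521, 298.20799430155637], [319.0072776825468, 277.57759577269394], [289.40421323044984, 319.1302082753349], [349.206230582256, 291.4362186211765], [289.1121843384435, 263.85841732793006]]
-13 [[320.1309502115112, 261.9180365056564], [320.1519197764398, 241.3661078353277], [320.1108204367212, 281.6469005541456], [349.45692267384715, 241.37920117522606], [290.85088264479674, 241.35301626731527]]
  scene [[303.10701081311174, 289.4817974951727], [317.8791334975069, 268.8197267257806], [288.124984288031, 310.43746506874004], [348.2088633628123, 282.6962979341871], [287.85594487680225, 255.08340541171583]]
[[ 612.  -169.6   58. ]
 [ 605.6 -126.1   58. ]] exp 614,-172.5; 607.4,-127.1
```

>>> {"api": "carry_out", "payload": {"deltas": [{"delta_pos": [0, 0, 0.1], "yaw": 0, "jaw": 0}, {"delta_pos": [0.1, 0, 0.19], "yaw": 0, "jaw": 0}, {"delta_pos": [0.2, 0, 0.19], "yaw": 0, "jaw": 0}, {"delta_pos": [0.35, 0, 0.19], "yaw": 0, "jaw": 0}, {"delta_pos": [0.5, 0, 0.19], "yaw": 0, "jaw": 0}, {"delta_pos": [0.65, 0, 0.19], "yaw": 0, "jaw": 0}, {"delta_pos": [0.8, 0, 0.19], "yaw": 0, "jaw": 0}, {"delta_pos": [0.95, 0, 0.19], "yaw": 0, "jaw": 0}, {"delta_pos": [1.1, 0, 0.19], "yaw": 0, "jaw": 0}, {"delta_pos": [1.2, 0, 0.19], "yaw": 0, "jaw": 0}, {"delta_pos": [1.2, 0, 0.19], "yaw": 0, "jaw": 0}]}}

```text
clock: 3.82
tool_pos: [613.9, -160.5, 63.6]
orientation: [0.699, 0.715, 0.0, -0.0]
ft_force: [0.1, -0.1, -0.1]
opening: -0.4
finger_force: 0.0
```

Run:
```python
from rig import *
from h import *
np.set_printoptions(precision=3,suppress=True)
o=get_obs();print(o['clock'],head(o),o['tool_pos'],o['ft_force'],o['torque'])
w=read_camera('wrist');s=read_camera('scene');np.save('pics/w3.npy',w);np.save('pics/s3.npy',s)
p=proj(s,[o['tool_pos']])[0];x0,y0=int(p[0])-40,int(p[1])-40
b=cv2.resize(s['image'][y0:y0+75,x0:x0+60],None,fx=6,fy=6,interpolation=cv2.INTER_CUBIC)
ww=cv2.resize(w['image'][:,140:500],(405,450))
cv2.imwrite('pics/c3.png',np.hstack([b,ww])[:,:,::-1])
```

```text
3.825 91.26453154198413 [ 613.945 -160.538   63.623] [ 0.09  -0.136 -0.127] [ 0.02  -0.01   0.002]
```

View pics/c3.png

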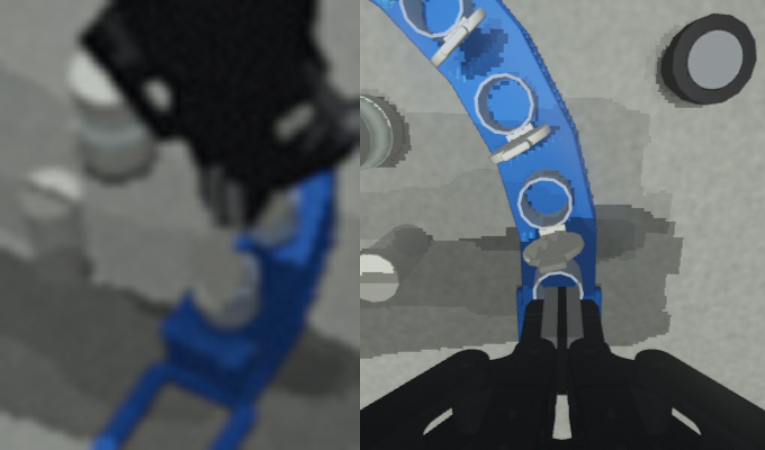

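Wrist view: the fingertips end at about row 256 and the far edge of rim 1 is still visible open, so lid 1 isn't shut yet. I'll check where the real tip lies.

Run:
```python
from rig import *
from h import *
np.set_printoptions(precision=1,suppress=True)
o=get_obs();w=np.load('pics/w3.npy',allow_pickle=True).item();s=np.load('pics/s3.npy',allow_pickle=True).item()
R=Ro.from_quat(o['orientation'])
print('wristcam in tool',R.inv().apply(-cv2.Rodrigues(w['rvec'])[0].T@w['tvec']-o['tool_pos']))
def crop(c,x0,y0,wd,ht,f):
    b=cv2.resize(c['image'][y0:y0+ht,x0:x0+wd],None,fx=f,fy=f,interpolation=cv2.INTER_CUBIC)
    b=cv2.convertScaleAbs(b,alpha=1.6,beta=25)
    for dz,col in ((0,(255,0,0)),(-13,(255,255,0)),(-26,(0,255,0))):
        P=o['tool_pos']+R.apply([[11,8,dz],[11,-8,dz],[-11,-8,dz],[-11,8,dz]])
        q=((proj(c,P)-[x0,y0]+.5)*f).astype(int);cv2.polylines(b,[q],True,col,1)
    return b
p=proj(s,[o['tool_pos']])[0].astype(int)
A=crop(s,p[0]-18,p[1]-28,36,54,11)
B=crop(w,270,200,100,150,4)
cv2.imwrite('pics/c4.png',np.hstack([A[:590],np.pad(B,((0,0),(0,0),(0,0)))[:590]])[:,:,::-1])
```

```text
wristcam in tool [  84.3   -0.3 -166.8]
```

View pics/c4.png

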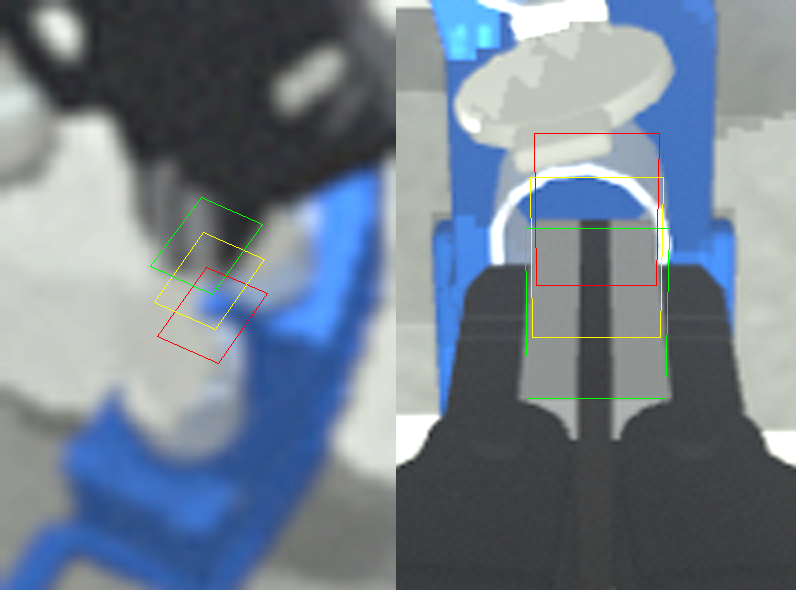

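>>> {"api": "carry_out", "payload": {"deltas": [{"delta_pos": [0, 0, -0.4], "yaw": 0, "jaw": 0}, {"delta_pos": [-0.3, 0, -0.7], "yaw": 0, "jaw": 0}, {"delta_pos": [-0.8, 0, -0.7], "yaw": 0, "jaw": 0}, {"delta_pos": [-1.2, 0, -0.4], "yaw": 0, "jaw": 0}, {"delta_pos": [-1.3, 0, 0], "yaw": 0, "jaw": 0}, {"delta_pos": [-1.3, 0, 0], "yaw": 0, "jaw": 0}, {"delta_pos": [-1.3, 0, 0], "yaw": 0, "jaw": 0}]}}

```text
clock: 4.8
tool_pos: [615.7, -238.7, 63.4]
orientation: [0.699, 0.715, 0.0, -0.0]
ft_force: [0.5, -0.0, -0.5]
opening: 0.2
finger_force: 0.0
```

Run:
```python
from rig import *
from h import *
np.set_printoptions(precision=3,suppress=True)
o=get_obs();print(o['clock'],head(o),o['tool_pos'],o['ft_force'])
w=read_camera('wrist');s=read_camera('scene');np.save('pics/w5.npy',w);np.save('pics/s5.npy',s)
p=proj(s,[o['tool_pos']])[0];x0,y0=int(p[0])-30,int(p[1])-45
b=cv2.resize(s['image'][y0:y0+75,x0:x0+60],None,fx=6,fy=6,interpolation=cv2.INTER_CUBIC)
q=((p-[x0,y0]+.5)*6).astype(int);cv2.circle(b,tuple(int(k) for k in q),3,(255,0,0),-1)
ww=cv2.resize(w['image'][:300,200:440],(360,450))
cv2.imwrite('pics/c5.png',cv2.convertScaleAbs(np.hstack([b,ww])[:,:,::-1],alpha=1.4,beta=15))
```

```text
4.8 91.24102182387178 [ 615.706 -238.662   63.352] [ 0.524 -0.033 -0.535]
```

View pics/c5.png

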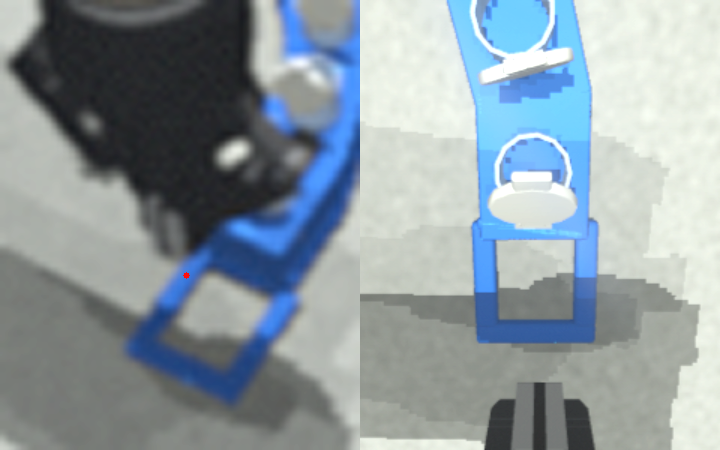

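Run:
```python
from h import *
w=np.load('pics/w5.npy',allow_pickle=True).item()
h=np.array([613.5,-185.3])
for t in np.arange(0,1.6,.2):
    print(round(t,1),proj(w,[[h[0],h[1]+33*np.cos(t)-3.5*np.sin(t)*0,58+33*np.sin(t)]])[0].round(1))
print('hinge',proj(w,[[613.5,-185.3,58]]),'tab end ~ row 115, disc far edge ~122')
```

```text
0.0 [319.4  74.8]
0.2 [319.3  76. ]
0.4 [319.2  80.6]
0.6 [319.1  88.6]
0.8 [318.8  99.8]
1.0 [318.5 113.7]
1.2 [318.2 129.6]
1.4 [317.8 146.3]
hinge [[317.90016355 146.41717918]] tab end ~ row 115, disc far edge ~122
```

>>> {"api": "carry_out", "payload": {"deltas": [{"delta_pos": [0, 0, 0.15], "yaw": 0, "jaw": 0}, {"delta_pos": [0.1, 0, 0.3], "yaw": 0, "jaw": 0}, {"delta_pos": [0.2, 0, 0.38], "yaw": 0, "jaw": 0}, {"delta_pos": [0.35, 0, 0.38], "yaw": 0, "jaw": 0}, {"delta_pos": [0.5, 0, 0.38], "yaw": 0, "jaw": 0}, {"delta_pos": [0.65, 0, 0.38], "yaw": 0, "jaw": 0}, {"delta_pos": [0.8, 0, 0.38], "yaw": 0, "jaw": 0}, {"delta_pos": [0.95, 0, 0.38], "yaw": 0, "jaw": 0}, {"delta_pos": [1.1, 0, 0.38], "yaw": 0, "jaw": 0}, {"delta_pos": [1.25, 0, 0.38], "yaw": 0, "jaw": 0}, {"delta_pos": [1.35, 0, 0.38], "yaw": 0, "jaw": 0}, {"delta_pos": [1.35, 0, 0.38], "yaw": 0, "jaw": 0}]}}

```text
clock: 6.4
tool_pos: [613.9, -157.4, 40.9]
orientation: [0.699, 0.715, 0.0, -0.0]
ft_force: [0.9, 0.1, 0.7]
opening: -0.2
finger_force: 0.0
```

Run:
```python
from rig import *
from h import *
np.set_printoptions(precision=3,suppress=True)
o=get_obs();print(o['clock'],head(o),o['tool_pos'],o['ft_force'],o['torque'])
w=read_camera('wrist');np.save('pics/w6.npy',w)
b=cv2.resize(w['image'][130:290,220:420],None,fx=3.5,fy=3.5,interpolation=cv2.INTER_CUBIC)
cv2.imwrite('pics/c6.png',cv2.convertScaleAbs(b[:,:,::-1],alpha=1.4,beta=15))
```

```text
6.4 91.27546292831289 [ 613.903 -157.406   40.862] [0.907 0.092 0.71 ] [-0.001  0.029 -0.055]
```

View pics/c6.png

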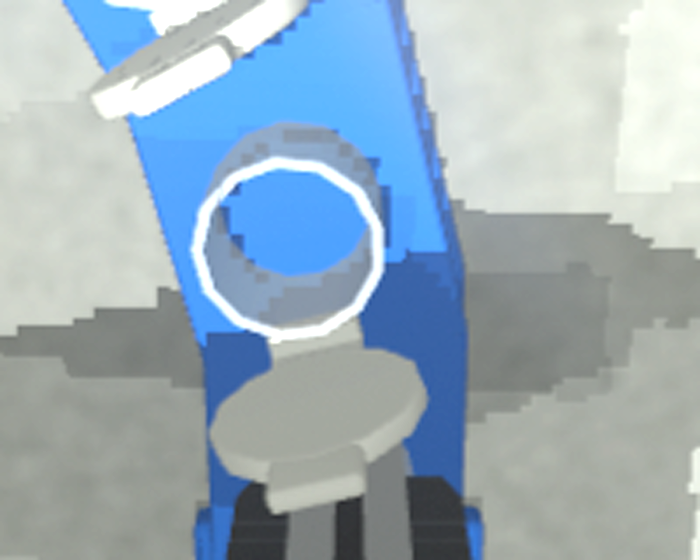

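The wrist view shows that the finger now covers vial 1, with its mouth no longer visible open. Lid 2 still stands just ahead of the tip at crop (320,420). I'll feel downwards gently to confirm lid 1 is flat.

>>> {"api": "carry_out", "payload": {"deltas": [{"delta_pos": [0, 0, 0.02], "yaw": 0, "jaw": 0}, {"delta_pos": [0, 0, 0.02], "yaw": 0, "jaw": 0}]}}

```text
clock: 6.7
tool_pos: [613.7, -159.0, 39.4]
orientation: [0.7, 0.714, -0.0, -0.0]
ft_force: [-0.7, 1.1, -0.0]
opening: 0.0
finger_force: 0.0
```

>>> {"api": "carry_out", "payload": {"deltas": [{"delta_pos": [0, 0, 0.015], "yaw": 0, "jaw": 0}, {"delta_pos": [0, 0, 0.015], "yaw": 0, "jaw": 0}]}}

```text
clock: 6.95
tool_pos: [613.7, -158.6, 38.6]
orientation: [0.7, 0.714, -0.0, -0.0]
ft_force: [0.3, 0.5, -0.6]
opening: 0.1
finger_force: 0.0
```

>>> {"api": "carry_out", "payload": {"deltas": [{"delta_pos": [0, 0, 0.015], "yaw": 0, "jaw": 0}, {"delta_pos": [0, 0, 0.015], "yaw": 0, "jaw": 0}]}}

```text
clock: 7.2
tool_pos: [613.8, -158.4, 37.8]
orientation: [0.7, 0.714, 0.0, -0.0]
ft_force: [0.4, 0.4, 0.3]
opening: -0.2
finger_force: 0.0
```

Run:
```python
from rig import *
from h import *
np.set_printoptions(precision=2,suppress=True)
o=get_obs();hd=head(o);print(o['clock'],hd,o['tool_pos'],o['ft_force'])
w=np.load('pics/w6.npy',allow_pickle=True).item()
r=ray(w,[220+293/3.5,130+248/3.5],58)[0];print('rim2 now',r)
# rack pose average of views: shift; path from here along arc to vial5+16mm
th,t=.5076,np.array([590.1-1,-84.6+1])
R=np.array([[np.cos(th),-np.sin(th)],[np.sin(th),np.cos(th)]])
s=np.arange(-2*46+12,2*46+18,9.)
aa=s/190;P=np.c_[190*np.cos(aa)-190,190*np.sin(aa)]@R.T+t
for S,p,h in zip(s,P,np.degrees(aa+th)+90): print(S,p,delta(o,[*p,o['tool_pos'][2]])[0],'yaw',(hd-h)/6)
```

```text
7.2 91.20127693639667 [ 613.8  -158.42   37.76] [0.4  0.37 0.27]
rim2 now [ 605.85 -124.74   58.  ]
-80.0 [ 612.35 -159.53] [-0.02 -0.02 -0.  ] yaw -0.6262536670155777
-71.0 [ 611.36 -150.59] [ 0.13 -0.04  0.  ] yaw -1.0785887684346491
-62.0 [ 609.94 -141.7 ] [ 0.28 -0.06  0.  ] yaw -1.5309238698537204
-53.0 [ 608.11 -132.89] [ 0.43 -0.09  0.  ] yaw -1.983258971272792
-44.0 [ 605.86 -124.17] [ 0.57 -0.12  0.  ] yaw -2.4355940726918632
-35.0 [ 603.21 -115.58] [ 0.72 -0.16  0.  ] yaw -2.8879291741109347
-26.0 [ 600.15 -107.11] [ 0.86 -0.21  0.  ] yaw -3.340264275530006
-17.0 [596.69 -98.81] [ 1.   -0.26  0.  ] yaw -3.792599376949075
-8.0 [592.84 -90.67] [ 1.14 -0.33  0.  ] yaw -4.244934478368147
1.0 [588.61 -82.73] [ 1.27 -0.39  0.  ] yaw -4.697269579787218
10.0 [584.01 -74.99] [ 1.4  -0.47  0.  ] yaw -5.149604681206287
19.0 [579.05 -67.48] [ 1.53 -0.55  0.  ] yaw -5.601939782625358
28.0 [573.74 -60.22] [ 1.65 -0.63  0.  ] yaw -6.054274884044429
37.0 [568.09 -53.21] [ 1.77 -0.72  0.  ] yaw -6.506609985463501
46.0 [562.12 -46.49] [ 1.88 -0.82  0.  ] yaw -6.958945086882572
55.0 [555.83 -40.05] [ 1.99 -0.92  0.  ] yaw -7.411280188301643
64.0 [549.24 -33.91] [ 2.1  -1.03  0.  ] yaw -7.863615289720715
73.0 [542.38 -28.1 ] [ 2.2  -1.14  0.  ] yaw -8.315950391139786
82.0 [535.24 -22.61] [ 2.29 -1.26  0.  ] yaw -8.768285492558858
91.0 [527.86 -17.47] [ 2.38 -1.38  0.  ] yaw -9.220620593977928
100.0 [520.23 -12.69] [ 2.46 -1.51  0.  ] yaw -9.672955695396995
109.0 [512.39  -8.27] [ 2.54 -1.64  0.  ] yaw -10.125290796816072
```

>>> {"api": "carry_out", "payload": {"deltas": [{"delta_pos": [0, 0, 0.015], "yaw": 0, "jaw": 0}, {"delta_pos": [0, 0, 0.03], "yaw": 0, "jaw": 0}, {"delta_pos": [0, 0, 0.03], "yaw": 0, "jaw": 0}]}}

```text
clock: 7.58
tool_pos: [614.0, -158.4, 37.3]
orientation: [0.7, 0.714, 0.0, 0.0]
ft_force: [-2.3, 0.4, 6.2]
opening: -0.2
finger_force: 3.2
```

>>> {"api": "carry_out", "payload": {"deltas": [{"delta_pos": [0, 0, -0.035], "yaw": -0.5, "jaw": 0}, {"delta_pos": [0.13, -0.04, -0.035], "yaw": -1.1, "jaw": 0}, {"delta_pos": [0.28, -0.06, -0.035], "yaw": -1.5, "jaw": 0}, {"delta_pos": [0.43, -0.09, -0.035], "yaw": -2.0, "jaw": 0}, {"delta_pos": [0.57, -0.12, -0.035], "yaw": -2.4, "jaw": 0}, {"delta_pos": [0.72, -0.16, -0.035], "yaw": -2.9, "jaw": 0}, {"delta_pos": [0.86, -0.21, -0.035], "yaw": -3.3, "jaw": 0}, {"delta_pos": [1.0, -0.26, -0.035], "yaw": -3.8, "jaw": 0}, {"delta_pos": [1.14, -0.33, -0.035], "yaw": -4.2, "jaw": 0}, {"delta_pos": [1.27, -0.39, -0.035], "yaw": -4.7, "jaw": 0}, {"delta_pos": [1.4, -0.47, -0.035], "yaw": -5.15, "jaw": 0}, {"delta_pos": [1.46, -0.51, -0.035], "yaw": -5.4, "jaw": 0}, {"delta_pos": [1.46, -0.51, -0.035], "yaw": -5.4, "jaw": 0}]}}

```text
clock: 9.2
tool_pos: [581.1, -71.1, 38.1]
orientation: [0.472, 0.881, 0.0, -0.0]
ft_force: [0.1, -0.9, 0.0]
opening: 0.1
finger_force: 0.0
```

Run:
```python
from rig import *
from h import *
np.set_printoptions(precision=2,suppress=True)
o=get_obs();hd=head(o);print(o['clock'],hd,o['tool_pos'],o['ft_force'])
th,t=.5076,np.array([590.1-1,-84.6+1])
R=np.array([[np.cos(th),-np.sin(th)],[np.sin(th),np.cos(th)]])
s=np.arange(19,2*46+18,9.)
aa=s/190;P=np.c_[190*np.cos(aa)-190,190*np.sin(aa)]@R.T+t
for S,p,h in zip(s,P,np.degrees(aa+th)+90): print(S,p,delta(o,[*p,39.3])[0],'yaw',(hd-h)/6)
```

```text
9.2 123.64374768268331 [581.13 -71.14  38.13] [ 0.09 -0.85  0.04]
19.0 [579.05 -67.48] [ 0.07  0.   -0.02] yaw -0.19486132491091723
28.0 [573.74 -60.22] [ 0.22 -0.   -0.02] yaw -0.6471964263299886
37.0 [568.09 -53.21] [ 0.37 -0.02 -0.02] yaw -1.09953152774906
46.0 [562.12 -46.49] [ 0.52 -0.04 -0.02] yaw -1.5518666291681313
55.0 [555.83 -40.05] [ 0.67 -0.06 -0.02] yaw -2.004201730587203
64.0 [549.24 -33.91] [ 0.81 -0.1  -0.02] yaw -2.456536832006274
73.0 [542.38 -28.1 ] [ 0.96 -0.14 -0.02] yaw -2.9088719334253454
82.0 [535.24 -22.61] [ 1.1  -0.19 -0.02] yaw -3.361207034844417
91.0 [527.86 -17.47] [ 1.24 -0.24 -0.02] yaw -3.813542136263488
100.0 [520.23 -12.69] [ 1.37 -0.31 -0.02] yaw -4.265877237682555
109.0 [512.39  -8.27] [ 1.51 -0.37 -0.02] yaw -4.718212339101631
```

>>> {"api": "carry_out", "payload": {"deltas": [{"delta_pos": [0.07, 0, -0.01], "yaw": -0.2, "jaw": 0}, {"delta_pos": [0.22, 0, -0.01], "yaw": -0.6, "jaw": 0}, {"delta_pos": [0.37, -0.02, -0.01], "yaw": -1.1, "jaw": 0}, {"delta_pos": [0.52, -0.04, -0.01], "yaw": -1.5, "jaw": 0}, {"delta_pos": [0.67, -0.06, -0.01], "yaw": -2.0, "jaw": 0}, {"delta_pos": [0.81, -0.1, -0.01], "yaw": -2.5, "jaw": 0}, {"delta_pos": [0.96, -0.14, -0.01], "yaw": -2.9, "jaw": 0}, {"delta_pos": [1.1, -0.19, -0.01], "yaw": -3.4, "jaw": 0}, {"delta_pos": [1.24, -0.24, -0.01], "yaw": -3.8, "jaw": 0}, {"delta_pos": [1.37, -0.31, -0.01], "yaw": -4.3, "jaw": 0}, {"delta_pos": [1.5, -0.37, -0.01], "yaw": -4.7, "jaw": 0}, {"delta_pos": [1.5, -0.37, -0.01], "yaw": -4.7, "jaw": 0}]}}

```text
clock: 10.7
tool_pos: [512.2, -8.4, 38.7]
orientation: [0.243, 0.97, -0.0, -0.0]
ft_force: [-0.4, -0.3, 0.4]
opening: -0.2
finger_force: 0.0
```

>>> {"api": "carry_out", "payload": {"deltas": [{"delta_pos": [0, 0, -0.2], "yaw": 0, "jaw": 0}, {"delta_pos": [0, 0, -0.8], "yaw": 0, "jaw": 0}, {"delta_pos": [-0.5, 0, -1.6], "yaw": 0, "jaw": 0}, {"delta_pos": [-1.3, 0, -2.4], "yaw": 0, "jaw": 0}, {"delta_pos": [-2.1, 0, -3.0], "yaw": 0, "jaw": 0}, {"delta_pos": [-2.9, 0, -3.4], "yaw": 0, "jaw": 0}, {"delta_pos": [-3.4, 0, -3.5], "yaw": 0, "jaw": 0}, {"delta_pos": [-3.4, 0, -3.5], "yaw": 0, "jaw": 0}, {"delta_pos": [-3.4, 0, -3.5], "yaw": 0, "jaw": 0}]}}

```text
clock: 11.82
tool_pos: [692.0, -104.4, 248.7]
orientation: [0.243, 0.97, 0.0, -0.001]
ft_force: [-0.6, 0.5, -0.7]
opening: -0.3
finger_force: 0.0
```

Run:
```python
from rig import *
from h import *
o=get_obs();print(o['clock'],o['tool_pos'],o['ft_force'])
w=read_camera('wrist');np.save('pics/w7.npy',w)
np.set_printoptions(precision=0,suppress=True);th,t,F=fit(M);
R=np.array([[np.cos(.5076),-np.sin(.5076)],[np.sin(.5076),np.cos(.5076)]]);F=M@R.T+[589.1,-83.6]
print(proj(w,np.c_[F,np.full(5,61.5)]))
cv2.imwrite('pics/w7.png',cv2.convertScaleAbs(w['image'][:,:,::-1],alpha=1.3,beta=10))
```

```text
11.825 [ 692.02043996 -104.42109222  248.70702212] [-0.56814853  0.46031437 -0.73464952]
[[221. 131.]
 [257. 102.]
 [286.  63.]
 [307.  14.]
 [318. -45.]]
```

View pics/w7.png

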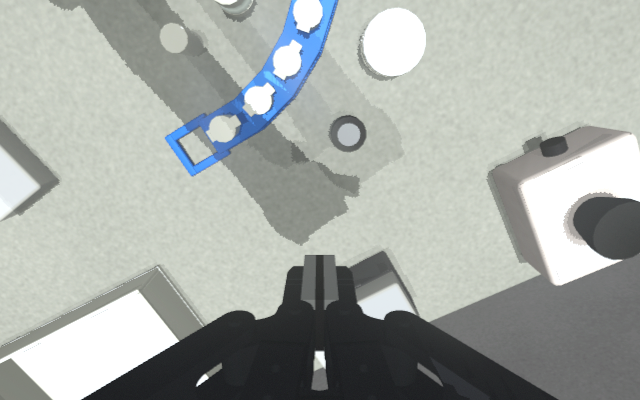

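The wrist view shows lids 1–4 shut at (222,129), (258,99), (287,62) and (307,14), all within 2 px of prediction, so the rack hasn't moved. Lid 5 is out of frame. I'll shift to see it and check it numerically.

>>> {"api": "carry_out", "payload": {"deltas": [{"delta_pos": [0.6, 0, 0], "yaw": 0, "jaw": 0}, {"delta_pos": [1.4, 0, 0], "yaw": 0, "jaw": 0}, {"delta_pos": [1.6, 0, 0], "yaw": 0, "jaw": 0}, {"delta_pos": [1.6, 0, 0], "yaw": 0, "jaw": 0}]}}

```text
clock: 12.38
tool_pos: [607.8, -59.5, 249.6]
orientation: [0.243, 0.97, -0.0, 0.001]
ft_force: [1.1, -0.9, 0.6]
opening: 0.0
finger_force: 0.0
```

Run:
```python
from rig import *
from h import *
np.set_printoptions(precision=0,suppress=True)
o=get_obs();w=read_camera('wrist')
R=np.array([[np.cos(.5076),-np.sin(.5076)],[np.sin(.5076),np.cos(.5076)]]);F=M@R.T+[589.1,-83.6]
q=proj(w,np.c_[F,np.full(5,61.5)]);print(q)
h=cv2.cvtColor(w['image'],cv2.COLOR_RGB2HSV);m=cv2.inRange(h,(0,0,120),(180,60,255))
# white within 28 px window around each predicted lid, only where surrounded by blue rack
b=cv2.morphologyEx(blue(w['image']),cv2.MORPH_CLOSE,np.ones((35,35),np.uint8))
n,l,st,ce=cv2.connectedComponentsWithStats(m&b)
for i in range(1,n):
    if st[i,4]>150: print(st[i],ce[i])
# free-end tip of lid 5 in plane
P=ray(w,ce[[i for i in range(1,n) if st[i,4]>150]],61.5)[:,:2];print(P);print(F)
```

```text
[[230. 219.]
 [263. 195.]
 [289. 162.]
 [309. 121.]
 [318.  73.]]
[305  49  28  40 794] [318.  70.]
[296  99  27  38 703] [309. 118.]
[277 143  27  33 303] [290. 156.]
[249 179  30  28 562] [263. 193.]
[ 189  206   59   30 1018] [218. 218.]
[[ 524.  -16.]
 [ 560.  -45.]
 [ 584.  -80.]
 [ 604. -124.]
 [ 606. -182.]]
[[ 613. -172.]
 [ 606. -126.]
 [ 589.  -84.]
 [ 562.  -46.]
 [ 527.  -17.]]
```

```bash
python3 -c "
from rig import *
print(job_done())"
```

```text
the job is handed in; nothing more can be done
None
```

I swept all five lids down in order from the handle loop and handed the job in at about 12.4 s; the last images show all five shut and the rack in place, but no verdict came back.

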